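Check printing blocks for rock and load the proofing bed

ROBOT

A 6-joint arm with a two-finger parallel gripper is mounted at the origin on the work surface. World frame = base frame: x ahead of the robot, y to its left, z up, the work surface at z = 0. Lengths are in m, angles in rad, forces in N, time in s.
With the tool pointing down it reaches from about 0.325 to 0.875 m from the base axis. Payload 4.4 kg.
Tool frame: the origin (TCP) lies between the finger pads; the fingertips stand manip.tip_reach ahead of it and the grasp point (between the pads) is the TCP (manip.tip_reach is the distance from the TCP to the fingertips, in m); z points along the fingers, x is the direction in which the jaws open and shut, and the axes are right-handed (so a half turn about z gives the same grasp; the last joint's range is limited). The gripper opens to 85 mm and grips with 20 to 120 N. Pads are 22 mm wide; open, the fingers measure 114 mm over their backs; the gripper's body (76 mm by 85 mm) begins 54 mm behind the grasp point. The pads swing forward as they close: fully open they stand 13 mm farther back than shut.
Start: joints at [1.139, 0.207, 1.542, -0, 1.393, -0.15], TCP at [0.159, 0.552, 0.25] pointing down, gripper open.
Joint ranges: [-2.73, 2.73], [-0.86, 2.22], [0.23, 2.46], [-1.11, 4.25], [0.08, 2.63], [-2.82, 2.82]. Speed limits (rad/s): [2.79, 2.79, 3.14, 3.14, 3.14, 3.14].

INTERFACE

Orientations are given as a rotation vector (axis times angle).
In Python, from bench import manip gives the robot as it stands.
- The arm moves only by the tool carry_out, never from a script. Its argument "deltas" is a list of rows, each a list of 7 numbers: the shift along the tool's x, y, z each as a share of 15 cm, from -1 to 1, then the turn, a rotation vector about the tool's x, y, z each as a share of 0.5 rad, from -1 to 1, then the opening, from 0 (shut) to 1 (fully open). A call has 1 to 5 rows; each row is the pose to reach, as a shift and turn from the pose commanded when the call began, along the tool's axes at that moment; what a row does not reach only later rows make up. A row lasts 1/10 s, in which the tool goes at most 50 mm and 8.59 degrees, less where a joint would pass 70% of its speed; a pose out of reach is approached as far as the arm can. A call with a number of a shift or a turn outside -1 to 1 is refused whole. A call with a gripper value outside its range is refused whole. The fingers move at their own pace and stop on an object; the grip force is fixed at half the most. Time passes only in rows, so rows that repeat a pose let the fingers close. It gives the time, the measured TCP pose, the force and the opening at its end, in the units of the state.
- manip.read_state(): the state, without advancing time (a new reading comes with each control period).
- manip.grab_frame(name): name is "side" or "top" or "wrist"; returns a dict with "pixels" (384x512x3 uint8, red, green, blue), "vfov" (degrees; the focal length in pixels is half the picture's height over the tangent of half this angle, whatever the lens; pixels are square), "cx", "cy" (the principal point, pixels), "camera_from_world" (4x4, takes a point from world to camera coordinates). Camera axes: x right, y down, z forward; pixel columns grow to the right and rows downward; lengths in m; the calibration is good to about 2 mm. A picture is of the moment at which its call begins. There is no depth.
- manip.hand_in(): hands the job in, once; it reports no verdict.
The state is a dict: "time_s": time; "qpos": joint angles; "dq": joint speeds; "tau": joint torques, N m; "tool_pos": TCP position; "orientation": TCP orientation; "wrist_force": force on the tool from outside, world axes, zero at the start; "ft_torque": the same for the moment, N m; "gripper_width": opening from 0.0 (shut) to 1.0 (fully open).
Only numpy, scipy, OpenCV 4.12 (cv2) and the standard library are available. Lean on these libraries where they do the work, as an engineer would, in place of code of your own. Each camera call takes 0.05 s, during which the arm holds its last target. There are 200 camera calls.

TASK

Check the two or three printing blocks for flatness, one after another from the longest to the shortest: lay the aluminium straightedge lengthwise along the block's face, let go, and press down on it from above over the block's left end and then over its right end (left and right as the robot sees them), watching whether it rocks. Slide every flat block, lying flat and end first, under the hold-down bar of the proofing bed until it is home against the back stop, and put every block on which the straightedge rocks in the plywood tray. Finish with the straightedge lying flat on the table, outside bed and tray, and leave everything else on the table where it is.

Things in the scene. Friction and masses are not known exactly. Their poses are not given: they have to be found in the camera images.
- long_1_c (a point): Longest-size printing block 1 of two (one or none present, else None): 140 x 36 mm, ~20 mm thick, 75 g, wood, grey lino face up. Flat (20 mm thick) or crowned (18 mm at the ends rising straight to a 22 mm ridge across the middle): find out with the straightedge. Point: its centre, 10 mm above the underside. x: along its length, at first within 15 deg of +y (robot's left); z up.
- long_2_c (a point): Longest-size printing block 2 of two (one or none present, else None): 140 x 36 mm, ~20 mm thick, 75 g, wood, grey lino face up. Flat (20 mm thick) or crowned (18 mm at the ends rising straight to a 22 mm ridge across the middle): find out with the straightedge. Point: its centre, 10 mm above the underside. x: along its length, at first within 15 deg of +y (robot's left); z up.
- mid_1_c (a point): Middle-size printing block 1 of two (one or none present, else None): 115 x 36 mm, ~20 mm thick, 62 g, wood, grey lino face up. Flat (20 mm thick) or crowned (18 mm at the ends rising straight to a 22 mm ridge across the middle): find out with the straightedge. Point: its centre, 10 mm above the underside. x: along its length, at first within 15 deg of +y (robot's left); z up.
- mid_2_c (a point): Middle-size printing block 2 of two (one or none present, else None): 115 x 36 mm, ~20 mm thick, 62 g, wood, grey lino face up. Flat (20 mm thick) or crowned (18 mm at the ends rising straight to a 22 mm ridge across the middle): find out with the straightedge. Point: its centre, 10 mm above the underside. x: along its length, at first within 15 deg of +y (robot's left); z up.
- short_1_c (a point): Shortest-size printing block 1 of two (one or none present, else None): 90 x 36 mm, ~20 mm thick, 48 g, wood, grey lino face up. Flat (20 mm thick) or crowned (18 mm at the ends rising straight to a 22 mm ridge across the middle): find out with the straightedge. Point: its centre, 10 mm above the underside. x: along its length, at first within 15 deg of +y (robot's left); z up.
- short_2_c (a point): Shortest-size printing block 2 of two (one or none present, else None): 90 x 36 mm, ~20 mm thick, 48 g, wood, grey lino face up. Flat (20 mm thick) or crowned (18 mm at the ends rising straight to a 22 mm ridge across the middle): find out with the straightedge. Point: its centre, 10 mm above the underside. x: along its length, at first within 15 deg of +y (robot's left); z up.
- straightedge_c (a point): The straightedge: a plain square aluminium bar 150 x 20 x 20 mm, loose, about 130 g. Point: its centre; x axis along its length. At the start it lies on the table between the robot and the proofing bed, roughly along y.
- stop (a point): Proofing bed, fixed: plate 8 mm thick. Point: mid front face of its back stop (290 mm wide, 16 high), at plate-top height. x: sliding-in direction, away from the robot; z up. Plate spans x -155 to 15 mm. Steel hold-down bar parallel to the stop: x -45 to -15 mm, underside 26, top 40 mm above the plate, on end posts, clear between y -129 and 129 mm: room for three blocks side by side, entered from -x.
- tray: The tray for blocks that rock, fixed: shallow plywood tray, 225 (x) x 190 (y) mm outside, 18 mm high, walls and floor 5 mm thick. Origin: centre of its underside. Roomy enough for three blocks side by side, each along its y.
- jar: Bystander, not to be disturbed: amber glass jar, 60 mm across, 60 mm high. Origin: on its underside.
- tape: Bystander, not to be disturbed: roll of paper tape, 84 mm across, 22 mm high. Origin: on its underside.
- eraser: Bystander, not to be disturbed: white eraser 50 x 22 x 12 mm. Origin: on its underside.
- tin: Bystander, not to be disturbed: flat round steel ink tin, 50 mm across, 22 mm high, in some starts only (else None). Origin: on its underside.
Not all that is in view belongs to the job. What is shaped like the part that bears long_2_c but blue is not meant.

How it is judged:
By the outcome, as a careful person would: the job done as asked, in the order asked, and still so for the second after the job is handed in, with the robot touching nothing.
Of long_1, long_2 only 1 to 1 are there at a start; the rules pass over those that are not, and their reading is None.
Of mid_1, mid_2 only 1 to 1 are there at a start; the rules pass over those that are not, and their reading is None.
Of short_1, short_2, tin only 1 to 1 are there at a start; the rules pass over those that are not, and their reading is None.
At some moment in a run one of long_1, long_2, mid_1, mid_2, short_1, short_2, straightedge may be knocked a few centimetres aside while the robot is not near it.
Once in a run the grip may slacken for a moment while it holds something.
It also fails if it takes over 210 s, if anything falls off the work surface, if the arm or the gripper's body presses on something with over 40 N, if the wrist force passes 120 N, or if a joint passes its speed limit or range.

## Working session

There is one attempt and no reset: what is moved stays moved. The work goes in short steps, Python scripts to look and compute and a tool call to move; the robot and the scene stay as the last step left them, time stands still between calls to the robot, and variables do not carry over. Pictures are saved under pics/ and viewed, about 12 in all and at most 16, crops included, and the job is handed in when it is done.

Besides the shell and the picture viewer there is one more tool, called after "Request:" by a JSON object that holds its "fn" and its "kwargs", one argument or row to a line. carry_out: Moves the arm, as the interface text tells. Shift numbers are shares of 15 cm and turn numbers shares of 0.5 rad, none past 1 either way. Its arguments: {"type":"object","properties":{"deltas":{"type":"array","items":{"type":"array","items":{"type":"number","minimum":-1,"maximum":1}}}},"required":["deltas"]}

```bash
ls; mkdir -p pics; cat > h.py <<'E'
import numpy as np, cv2
from scipy.spatial.transform import Rotation as R
from bench import manip
def cam(name,fn=None):
    f=manip.grab_frame(name); f={k:(np.array(v) if k in("pixels","camera_from_world") else v) for k,v in f.items()}
    if fn: cv2.imwrite("pics/"+fn,cv2.cvtColor(f["pixels"],cv2.COLOR_RGB2BGR))
    return f
def ray(f,u,v,z):
    h=f["pixels"].shape[0]; F=h/2/np.tan(np.radians(f["vfov"])/2)
    T=f["camera_from_world"]; Rm=T[:3,:3]; c=-Rm.T@T[:3,3]
    d=Rm.T@np.array([(u-f["cx"])/F,(v-f["cy"])/F,1.]); return c+d*(z-c[2])/d[2]
def proj(f,p):
    h=f["pixels"].shape[0]; F=h/2/np.tan(np.radians(f["vfov"])/2)
    q=f["camera_from_world"]@np.r_[p,1]; return F*q[0]/q[2]+f["cx"],F*q[1]/q[2]+f["cy"]
def st():
    s=manip.read_state(); Rm=R.from_rotvec(s["orientation"]).as_matrix()
    print("t",round(s["time_s"],2),"p",np.round(s["tool_pos"],4),"x",np.round(Rm[:,0],3),"z",np.round(Rm[:,2],3),"F",np.round(s["wrist_force"],1),"g",round(s["gripper_width"],3)); return s,Rm
E
python3 - <<'E'
from h import *
s,_=st(); print(manip.tip_reach)
for n in("side","top","wrist"):
    f=cam(n,n+"0.png"); print(n,f["vfov"],f["cx"],f["cy"],np.round(f["camera_from_world"],3).tolist())
a=[cv2.imread(f"pics/{n}0.png") for n in("side","top")]
cv2.imwrite("pics/st.png",np.hstack(a)[:, :])
E
```

```text
pics
t 0.0 p [0.159  0.5518 0.2491] x [ 0.277  0.961 -0.002] z [-0.001 -0.002 -1.   ] F [ 0.1 -0.1  0.3] g 0.998
0.019
side 53.81145198831603 254.95807083563747 200.37678127053718 [[0.99, -0.139, 0.011, -0.472], [-0.091, -0.701, -0.707, 0.096], [0.106, 0.699, -0.707, 0.769], [0.0, 0.0, 0.0, 1.0]]
top 47.79982883471189 253.05983629270747 191.47496357725745 [[-0.003, -1.0, -0.026, 0.076], [-0.998, 0.004, -0.058, 0.47], [0.058, 0.026, -0.998, 1.031], [0.0, 0.0, 0.0, 1.0]]
wrist 70.11386951294449 259.43071574629863 193.51569926222007 [[0.278, 0.96, -0.002, -0.573], [0.908, -0.262, 0.327, -0.042], [0.313, -0.093, -0.945, 0.383], [0.0, 0.0, 0.0, 1.0]]
```

View pics/top0.png

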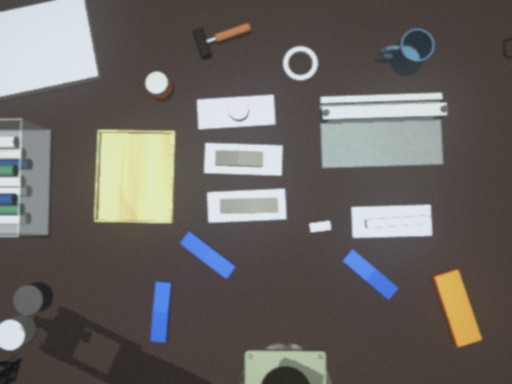

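View pics/side0.png

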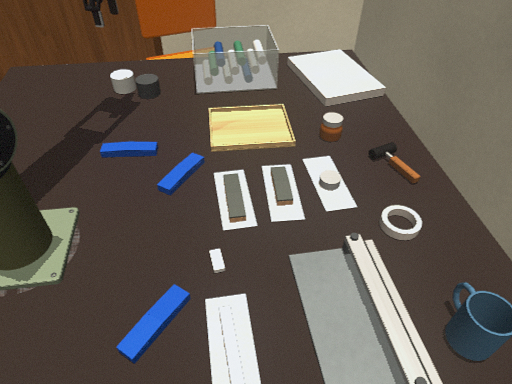

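Two blocks (image left = +y): one at px (249,206), one at (239,158). There is an ink tin at (238,112), so no short block. The straightedge is at (398,222), the bed at about (382,130) and the tray at (135,177). Next I'll measure them.

```bash
cat > m1.py <<'E'
from h import *
f=cam("top","top1.png"); im=f["pixels"]
def rect(mask,off,z,name):
    c,_=cv2.findContours(mask.astype(np.uint8),cv2.RETR_EXTERNAL,cv2.CHAIN_APPROX_NONE)
    for k in c:
        if cv2.contourArea(k)<60: continue
        P=np.array([ray(f,u+off[0],v+off[1],z)[:2] for u,v in k[:,0]]).astype(np.float32)
        (cx,cy),(w,h),a=cv2.minAreaRect(P*1000); b=cv2.boxPoints(((cx,cy),(w,h),a))
        e=b[1]-b[0]; e2=b[2]-b[1]; e=e if np.linalg.norm(e)>np.linalg.norm(e2) else e2
        ang=np.degrees(np.arctan2(e[1],e[0]))%180
        print(name,"c",round(cx,1),round(cy,1),"size",round(w,1),round(h,1),"longaxis deg",round(ang,1))
def roi(x0,y0,x1,y1): return im[y0:y1,x0:x1].astype(int)
r=roi(205,140,288,225); 
mx=r.max(2); m=(mx<160)&(mx>70)
rr=r.copy(); 
for (y0,y1) in((148,170),(195,218)):
    sub=roi(212,y0,282,y1); mm=sub.max(2)<170
    mm=cv2.morphologyEx(mm.astype(np.uint8),cv2.MORPH_OPEN,np.ones((3,3)))
    rect(mm,(212,y0),.02,"block")
# paper outlines at z=0
g=roi(340,195,440,245); rect(g.min(2)>150,(340,195),0,"SEpaper")
# tray
t=roi(85,120,185,235); rect((t[...,0]-t[...,2]>30)&(t[...,0]>100),(85,120),.018,"tray")
b=roi(310,85,455,175)
for z in (.008,): rect((b.min(2)>80)&(b.max(2)<170),(310,85),z,"bedplate")
rect(b.min(2)>190,(310,85),.04,"bars")
big=cv2.resize(cv2.cvtColor(im[80:250,300:460],cv2.COLOR_RGB2BGR),None,fx=4.5,fy=3.5,interpolation=cv2.INTER_CUBIC)
cv2.imwrite("pics/crop1.png",cv2.resize(cv2.cvtColor(im[85:245,300:460],cv2.COLOR_RGB2BGR),(600,600),interpolation=cv2.INTER_CUBIC))
E
python3 m1.py
```

```text
block c 550.4 137.4 size 48.6 31.6 longaxis deg 89.6
SEpaper c 399.1 -258.5 size 76.2 191.7 longaxis deg 91.5
tray c 510.2 362.6 size 194.3 229.1 longaxis deg 178.7
bedplate c 619.2 -242.8 size 188.4 314.8 longaxis deg 90.9
bars c 659.4 -235.2 size 28.9 285.2 longaxis deg 91.3
bars c 690.5 -228.8 size 13.0 282.2 longaxis deg 91.4
```

View pics/crop1.png

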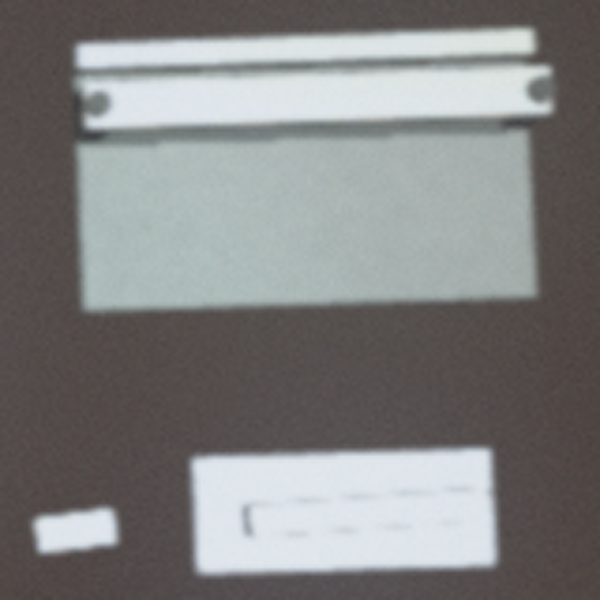

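The crop shows the straightedge on white paper, its centre near crop (368,511), which is full px (398,221). The bed bar and stop are clearly visible. Next I'll write a planning helper and bring the wrist camera over the blocks.

```bash
cat >> h.py <<'E'
def plan(xyz,yaw,g,start=None):
    """print calls [n rows] x row ; yaw of tool x in deg, tool pointing down"""
    if start is None:
        s=manip.read_state(); p=np.array(s["tool_pos"]); Rm=R.from_rotvec(s["orientation"]).as_matrix()
    else:
        p=np.array(start[0],float); Rm=None
        Rm=down(start[1])
    T=down(yaw); xyz=np.array(xyz,float)
    w=R.from_matrix(Rm.T@T).as_rotvec(); D=xyz-p
    n=int(np.ceil(max(np.linalg.norm(D)/.2,np.linalg.norm(w)/.5+1e-9,1)-1e-6))
    while True:
        ok=True; out=[]
        for i in range(n):
            Ri=Rm@R.from_rotvec(w*i/n).as_matrix(); d=Ri.T@D/n/.15; t=w/n/.5
            if max(abs(d))>1 or max(abs(t))>1: ok=False
            rows=int(np.ceil(max(np.linalg.norm(D)/n/.05,np.degrees(np.linalg.norm(w))/n/8.5)-1e-3)); 
            if rows>5: ok=False
            out.append((max(rows,1),[round(float(v),3) for v in np.r_[d,t,g]]))
        if ok: break
        n+=1
    for o in out: print(o)
def down(yaw):
    a=np.radians(yaw); x=np.array([np.cos(a),np.sin(a),0]); z=np.array([0,0,-1.]); return np.c_[x,np.cross(z,x),z]
E
python3 - <<'E'
from h import *
f=cam("top")
for n,u,v,z in(("SEc",398.1,221.3,.02),("SEl",367,223.7,.02),("blkL",249,206,.02),("blkM",239,158,.02),("eraser",320,227,.012),("tin",239,111,.02),("tape",300,63,.02)): print(n,ray(f,u,v,z).round(3))
print(f["pixels"][206,225:285:10].tolist(), f["pixels"][198:216:3,249].tolist())
plan((.47,.20,.27),0,1)
E
```

```text
SEc [ 0.398 -0.269  0.02 ]
SEl [ 0.393 -0.196  0.02 ]
blkL [0.436 0.084 0.02 ]
blkM [0.551 0.108 0.02 ]
eraser [ 0.385 -0.086  0.012]
tin [0.666 0.108 0.02 ]
tape [ 0.783 -0.041  0.02 ]
[[168, 173, 163], [171, 175, 165], [174, 178, 169], [178, 182, 172], [175, 178, 169], [174, 176, 168]] [[196, 202, 201], [176, 181, 173], [177, 181, 172], [178, 181, 172], [178, 181, 174], [198, 199, 197]]
(3, [-0.42, 0.66, -0.033, 0.0, 0.001, 0.645, 1.0])
(3, [-0.189, 0.76, -0.034, 0.0, 0.001, 0.645, 1.0])
(3, [0.061, 0.78, -0.034, 0.0, 0.001, 0.645, 1.0])
(3, [0.305, 0.721, -0.034, 0.0, 0.001, 0.645, 1.0])
```

Request:
{"fn": "carry_out", "kwargs": {
  "deltas": [
    [-0.42,0.66,-0.033,0,0,0.645,1],
    [-0.42,0.66,-0.033,0,0,0.645,1],
    [-0.42,0.66,-0.033,0,0,0.645,1]
  ]
}}

```text
time_s: 0.55
tool_pos: [0.2389, 0.462, 0.2551]
orientation: [2.783, 1.453, 0.0]
wrist_force: [0.4, -0.1, 1.0]
gripper_width: 0.996
```

Request:
{"fn": "carry_out", "kwargs": {
  "deltas": [
    [-0.189,0.76,-0.034,0,0,0.645,1],
    [-0.189,0.76,-0.034,0,0,0.645,1],
    [-0.189,0.76,-0.034,0,0,0.645,1]
  ]
}}

```text
time_s: 0.85
tool_pos: [0.3171, 0.3737, 0.2606]
orientation: [2.982, 0.986, 0.002]
wrist_force: [-0.2, 1.0, 0.5]
gripper_width: 0.998
```

Request:
{"fn": "carry_out", "kwargs": {
  "deltas": [
    [0.061,0.78,-0.034,0,0,0.645,1],
    [0.061,0.78,-0.034,0,0,0.645,1],
    [0.061,0.78,-0.034,0,0,0.645,1]
  ]
}}

```text
time_s: 1.15
tool_pos: [0.3949, 0.2856, 0.2658]
orientation: [3.101, 0.493, 0.003]
wrist_force: [-0.4, 1.3, 0.7]
gripper_width: 1.001
```

Request:
{"fn": "carry_out", "kwargs": {
  "deltas": [
    [0.305,0.721,-0.034,0,0,0.645,1],
    [0.305,0.721,-0.034,0,0,0.645,1],
    [0.305,0.721,-0.034,0,0,0.645,1],
    [0.305,0.721,-0.034,0,0,0.645,1]
  ]
}}

```text
time_s: 1.55
tool_pos: [0.4718, 0.1983, 0.2706]
orientation: [3.141, -0.007, 0.001]
wrist_force: [-1.4, 0.4, 0.1]
gripper_width: 1.002
```

```bash
python3 - <<'E'
from h import *
st(); f=cam("wrist","w1.png"); plan((.398,-.22,.2),3,1)
E
```

```text
t 1.55 p [0.4718 0.1983 0.2706] x [ 1.    -0.004  0.001] z [ 0.001 -0.    -1.   ] F [-1.4  0.4  0.1] g 1.002
(3, [-0.159, 0.933, 0.156, -0.0, 0.0, -0.036, 1.0])
(3, [-0.176, 0.93, 0.156, -0.0, 0.0, -0.036, 1.0])
(3, [-0.193, 0.926, 0.156, -0.0, 0.0, -0.036, 1.0])
```

View pics/w1.png

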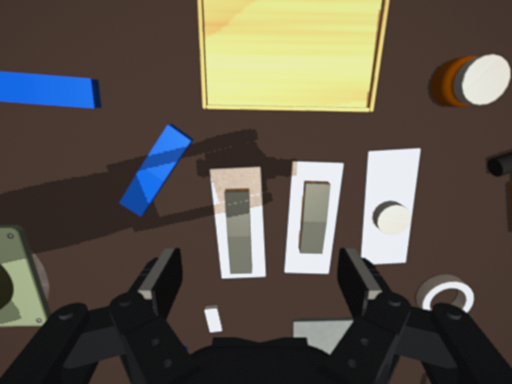

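The wrist view shows the long block at about (239,231), the mid block at (315,217) and the tray at the top. The mid block shows a shading change halfway along, possibly a crown ridge. I'll measure both blocks, then go to the straightedge.

```bash
cat > blk.py <<'E'
from h import *
def rect(f,mask,off,z,name,mina=300):
    m=cv2.morphologyEx(mask.astype(np.uint8),cv2.MORPH_OPEN,np.ones((3,3)))
    c,_=cv2.findContours(m,cv2.RETR_EXTERNAL,cv2.CHAIN_APPROX_NONE); res=[]
    for k in c:
        if cv2.contourArea(k)<mina: continue
        P=np.array([ray(f,u+off[0],v+off[1],z)[:2] for u,v in k[:,0]]).astype(np.float32)
        (cx,cy),(w,h),a=cv2.minAreaRect(P*1000); b=cv2.boxPoints(((cx,cy),(w,h),a))
        e=b[1]-b[0]; e2=b[2]-b[1]; e=e if np.linalg.norm(e)>np.linalg.norm(e2) else e2
        ang=np.degrees(np.arctan2(e[1],e[0]))%180
        print(name,"c",round(cx,1),round(cy,1),"size",round(w,1),round(h,1),"long deg",round(ang,1)); res.append((cx,cy,ang))
    return res
E
python3 - <<'E'
from blk import *
f=cam("wrist"); im=f["pixels"].astype(int)
print(im[200:285:8,239].tolist()); print(im[180:262:8,315].tolist()); print(im[250,205:270:4].tolist()); print(im[240,285:340:4].tolist())
E
```

```text
[[96, 96, 86], [94, 93, 84], [139, 139, 125], [145, 146, 130], [141, 141, 126], [123, 124, 110], [123, 125, 112], [122, 123, 109], [122, 123, 109], [119, 120, 106], [74, 58, 50]]
[[237, 241, 247], [160, 159, 143], [157, 155, 140], [154, 153, 137], [150, 150, 134], [147, 147, 132], [124, 125, 112], [122, 124, 111], [123, 124, 111], [119, 120, 106], [236, 239, 245]]
[[75, 58, 51], [75, 59, 50], [74, 59, 51], [72, 56, 48], [238, 242, 247], [236, 240, 245], [162, 166, 165], [122, 124, 111], [123, 124, 111], [123, 124, 111], [122, 123, 110], [122, 124, 110], [232, 235, 241], [236, 240, 245], [236, 240, 245], [151, 151, 157], [75, 59, 50]]
[[71, 55, 46], [236, 240, 246], [236, 239, 244], [237, 241, 247], [95, 78, 60], [123, 125, 110], [122, 124, 110], [123, 124, 110], [123, 125, 111], [122, 123, 110], [184, 188, 192], [236, 240, 245], [219, 225, 233], [74, 57, 49]]
```

Request:
{"fn": "carry_out", "kwargs": {
  "deltas": [
    [-0.159,0.933,0.156,0,0,-0.036,1],
    [-0.159,0.933,0.156,0,0,-0.036,1],
    [-0.159,0.933,0.156,0,0,-0.036,1]
  ]
}}

```text
time_s: 1.95
tool_pos: [0.4449, 0.0606, 0.2466]
orientation: [-3.141, -0.035, 0.001]
wrist_force: [1.9, 0.2, 0.8]
gripper_width: 1.0
```

Request:
{"fn": "carry_out", "kwargs": {
  "deltas": [
    [-0.176,0.93,0.156,0,0,-0.036,1],
    [-0.176,0.93,0.156,0,0,-0.036,1],
    [-0.176,0.93,0.156,0,0,-0.036,1]
  ]
}}

```text
time_s: 2.25
tool_pos: [0.4214, -0.0797, 0.2234]
orientation: [-3.141, -0.061, -0.0]
wrist_force: [0.3, -0.7, 0.5]
gripper_width: 0.997
```

Request:
{"fn": "carry_out", "kwargs": {
  "deltas": [
    [-0.193,0.926,0.156,0,0,-0.036,1],
    [-0.193,0.926,0.156,0,0,-0.036,1],
    [-0.193,0.926,0.156,0,0,-0.036,1],
    [-0.193,0.926,0.156,0,0,-0.036,1]
  ]
}}

```text
time_s: 2.65
tool_pos: [0.3975, -0.2221, 0.1997]
orientation: [3.14, 0.079, -0.002]
wrist_force: [0.7, 0.9, 0.1]
gripper_width: 1.001
```

```bash
python3 - <<'E'
from blk import *
st(); f=cam("wrist","w2.png")
import cv2
f2=f["pixels"].astype(float)
f=dict(f); np.save("w1.npy",0)
E
```

```text
t 2.65 p [ 0.3975 -0.2221  0.1997] x [ 0.999  0.05  -0.001] z [-0.001 -0.001 -1.   ] F [0.7 0.9 0.1] g 1.001
```

View pics/w2.png

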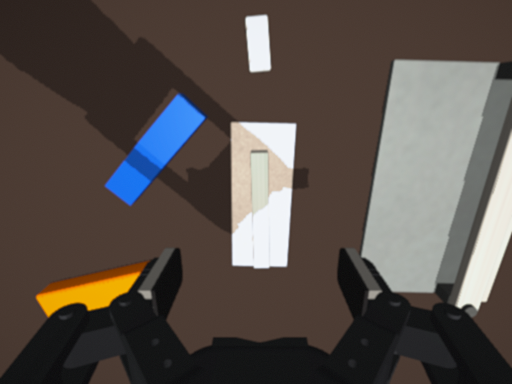

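The straightedge's top face runs from (260,151) to (261,268) and is about 18 px wide. I'll compute its pose, and the blocks' poses from the top camera.

```bash
python3 - <<'E'
from blk import *
f=cam("wrist"); im=f["pixels"]
a=ray(f,259.5,153,.02); b=ray(f,261,268,.02); print("SE",a,b,np.linalg.norm(a-b),(a+b)/2,np.degrees(np.arctan2(a[1]-b[1],a[0]-b[0])))
print("width",ray(f,251,210,.02),ray(f,269,210,.02))
t=cam("top"); ti=t["pixels"].astype(int)
for y0,y1,n in((145,173,"mid"),(192,220,"long")):
    s=ti[y0:y1,208:286]; rect(t,(s.max(2)<190)&(s[...,2]-s[...,0]<-2),(208,y0),.02,n,100)
# bed in wrist view
for n,u,v,z in(("bed front-left",394,60,.008),("front-right",362,290,.008),):
    print(n,ray(f,u,v,z).round(4))
E
```

```text
SE [ 0.39614949 -0.19316318  0.02      ] [ 0.405685   -0.34329837  0.02      ] 0.15043770107633744 [ 0.40091724 -0.26823077  0.02      ] 93.63413546740894
width [ 0.38941697 -0.26259617  0.02      ] [ 0.41104588 -0.26150807  0.02      ]
mid c 549.0 107.2 size 108.8 34.0 long deg 89.6
long c 436.7 85.7 size 132.0 31.2 long deg 89.8
bed front-left [ 0.5322 -0.0903  0.008 ]
front-right [ 0.5486 -0.3801  0.008 ]
```

```bash
python3 - <<'E'
from h import *
plan((.401,-.268,.07),3.6,1); plan((.401,-.268,.024),3.6,1,((.401,-.268,.07),3.6))
plan((.401,-.268,.13),3.6,.0,((.401,-.268,.024),3.6))
plan((.437,.086,.13),0,0,((.401,-.268,.13),3.6))
E
```

```text
(3, [-0.002, 0.336, 0.867, -0.003, 0.001, -0.015, 1.0])
(1, [0.0, 0.0, 0.307, 0.0, 0.0, 0.0, 1.0])
(3, [0.0, 0.0, -0.707, 0.0, 0.0, 0.0, 0.0])
(3, [0.129, -0.78, 0.0, 0.0, 0.0, 0.042, 0.0])
(3, [0.113, -0.783, 0.0, 0.0, 0.0, 0.042, 0.0])
(3, [0.096, -0.785, 0.0, 0.0, 0.0, 0.042, 0.0])
```

Request:
{"fn": "carry_out", "kwargs": {
  "deltas": [
    [0,0.336,0.867,0,0,-0.015,1],
    [0,0.336,0.867,0,0,-0.015,1],
    [0,0.336,0.867,0,0,-0.015,1],
    [0,0.336,0.867,0,0,-0.015,1],
    [0,0.336,0.867,0,0,-0.015,1]
  ]
}}

```text
time_s: 3.3
tool_pos: [0.4015, -0.2677, 0.0701]
orientation: [-3.138, -0.1, 0.002]
wrist_force: [0.1, -0.2, 0.3]
gripper_width: 1.0
```

Request:
{"fn": "carry_out", "kwargs": {
  "deltas": [
    [0,0,0.15,0,0,0,1],
    [0,0,0.307,0,0,0,1],
    [0,0,0.307,0,0,0,1],
    [0,0,0.307,0,0,0,0.5],
    [0,0,0.307,0,0,0,0.1]
  ]
}}

```text
time_s: 3.8
tool_pos: [0.4029, -0.2705, 0.0267]
orientation: [3.137, 0.098, 0.005]
wrist_force: [0.3, -0.2, -0.5]
gripper_width: 0.692
```

Request:
{"fn": "carry_out", "kwargs": {
  "deltas": [
    [0,0,0,0,0,0,0],
    [0,0,0,0,0,0,0],
    [0,0,0,0,0,0,0],
    [0,0,0,0,0,0,0],
    [0,0,0,0,0,0,0]
  ]
}}

```text
time_s: 4.3
tool_pos: [0.4018, -0.2703, 0.0253]
orientation: [3.139, 0.096, 0.002]
wrist_force: [0.2, 0.3, 6.2]
gripper_width: 0.214
```

```bash
python3 - <<'E'
from h import *
st(); print(manip.tip_reach)
E
```

```text
t 4.3 p [ 0.4018 -0.2703  0.0253] x [0.998 0.061 0.001] z [ 0.001 -0.001 -1.   ] F [0.2 0.3 6.2] g 0.214
0.019
```

Request:
{"fn": "carry_out", "kwargs": {
  "deltas": [
    [0,0,-0.35,0,0,0,0],
    [0,0,-0.7,0,0,0,0],
    [0,0,-0.7,0,0,0,0]
  ]
}}

```text
time_s: 4.6
tool_pos: [0.4048, -0.2732, 0.1354]
orientation: [3.131, 0.096, 0.014]
wrist_force: [1.0, -0.5, -0.9]
gripper_width: 0.212
```

Request:
{"fn": "carry_out", "kwargs": {
  "deltas": [
    [0.13,-0.78,0,0,0,0.042,0],
    [0.13,-0.78,0,0,0,0.042,0],
    [0.13,-0.78,0,0,0,0.042,0],
    [0.13,-0.78,0,0,0,0.042,0]
  ]
}}

```text
time_s: 5.0
tool_pos: [0.4122, -0.1487, 0.128]
orientation: [-3.139, -0.069, 0.004]
wrist_force: [-0.0, -1.3, -1.6]
gripper_width: 0.215
```

Request:
{"fn": "carry_out", "kwargs": {
  "deltas": [
    [0.113,-0.783,0,0,0,0.042,0],
    [0.113,-0.783,0,0,0,0.042,0],
    [0.113,-0.783,0,0,0,0.042,0],
    [0.113,-0.783,0,0,0,0.042,0]
  ]
}}

```text
time_s: 5.4
tool_pos: [0.4253, -0.0324, 0.1286]
orientation: [-3.141, -0.036, 0.002]
wrist_force: [0.5, -0.4, -0.9]
gripper_width: 0.223
```

Request:
{"fn": "carry_out", "kwargs": {
  "deltas": [
    [0.093,-0.785,0,0,0,0.042,0],
    [0.093,-0.785,0,0,0,0.042,0],
    [0.093,-0.785,0,0,0,0.042,0],
    [0.093,-0.785,0,0,0,0.042,0]
  ]
}}

```text
time_s: 5.8
tool_pos: [0.4379, 0.0848, 0.129]
orientation: [3.141, 0.001, 0.0]
wrist_force: [-0.1, -1.0, -0.6]
gripper_width: 0.215
```

```bash
python3 - <<'E'
from h import *
st(); f=cam("wrist","w3.png"); cam("side","s3.png"); plan((.437,.086,.06),0,0)
E
```

```text
t 5.8 p [0.4379 0.0848 0.129 ] x [1.    0.001 0.   ] z [ 0. -0. -1.] F [-0.1 -1.  -0.6] g 0.215
(2, [-0.004, -0.021, 0.459, 0.002, 0.001, -0.003, 0.0])
```

View pics/w3.png

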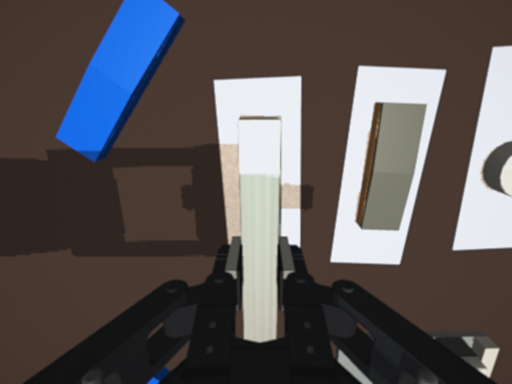

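The straightedge is held level and lines up with the long block (its far end shows at (259,118)). Lowering it now.

Request:
{"fn": "carry_out", "kwargs": {
  "deltas": [
    [0,0,0.2,0,0,0,0],
    [0,0,0.4,0,0,0,0],
    [0,0,0.5,0,0,0,0],
    [0,0,0.5,0,0,0,0]
  ]
}}

```text
time_s: 6.3
tool_pos: [0.4349, 0.0823, 0.0518]
orientation: [3.141, -0.007, -0.01]
wrist_force: [-0.5, -0.0, -0.9]
gripper_width: 0.213
```

Request:
{"fn": "carry_out", "kwargs": {
  "deltas": [
    [0,0,0.02,0,0,0,0],
    [0,0,0.035,0,0,0,0],
    [0,0,0.035,0,0,0,0]
  ]
}}

```text
time_s: 6.6
tool_pos: [0.4382, 0.0839, 0.0497]
orientation: [3.141, -0.003, 0.003]
wrist_force: [0.2, 0.2, -1.1]
gripper_width: 0.217
```

Request:
{"fn": "carry_out", "kwargs": {
  "deltas": [
    [0,0,0.012,0,0,0,0],
    [0,0,0.012,0,0,0,0]
  ]
}}

```text
time_s: 6.8
tool_pos: [0.4376, 0.0844, 0.0475]
orientation: [3.142, -0.002, 0.001]
wrist_force: [-0.1, 0.5, -0.7]
gripper_width: 0.216
```

Request:
{"fn": "carry_out", "kwargs": {
  "deltas": [
    [0,0,0.01,0,0,0,0],
    [0,0,0.01,0,0,0,0]
  ]
}}

```text
time_s: 7.0
tool_pos: [0.4377, 0.0844, 0.0472]
orientation: [3.141, -0.001, 0.0]
wrist_force: [-4.9, -0.6, 10.7]
gripper_width: 0.213
```

Request:
{"fn": "carry_out", "kwargs": {
  "deltas": [
    [0,0,-0.01,0,0,0,0.3],
    [0,0,-0.01,0,0,0,0.5],
    [0,0,-0.01,0,0,0,0.5],
    [0,0,-0.01,0,0,0,0.5]
  ]
}}

```text
time_s: 7.4
tool_pos: [0.4372, 0.0844, 0.0471]
orientation: [-3.142, 0.002, 0.0]
wrist_force: [-0.4, -0.5, -0.2]
gripper_width: 0.503
```

Request:
{"fn": "carry_out", "kwargs": {
  "deltas": [
    [0,0,-0.15,0,0,0,0.5],
    [0,0,-0.4,0,0,0,0.5],
    [0,-0.387,-0.4,0,0,0,0],
    [0,-0.387,-0.4,0,0,0,0],
    [0,-0.387,-0.4,0,0,0,0]
  ]
}}

```text
time_s: 7.9
tool_pos: [0.4369, 0.1434, 0.107]
orientation: [3.141, 0.003, -0.001]
wrist_force: [-0.7, 0.1, -0.6]
gripper_width: 0.006
```

```bash
python3 - <<'E'
from h import *
st(); f=cam("wrist","w4.png"); cam("side","s4.png")
a=cv2.imread("pics/s4.png")[150:250,190:330]; a=cv2.resize(a,(560,400),interpolation=cv2.INTER_CUBIC)
cv2.imwrite("pics/c4.png",np.vstack([a,cv2.resize(cv2.imread("pics/w4.png")[190:384],(560,200))]))
E
```

```text
t 7.9 p [0.4369 0.1434 0.107 ] x [ 1.     0.002 -0.   ] z [-0. -0. -1.] F [-0.7  0.1 -0.6] g 0.006
```

View pics/c4.png

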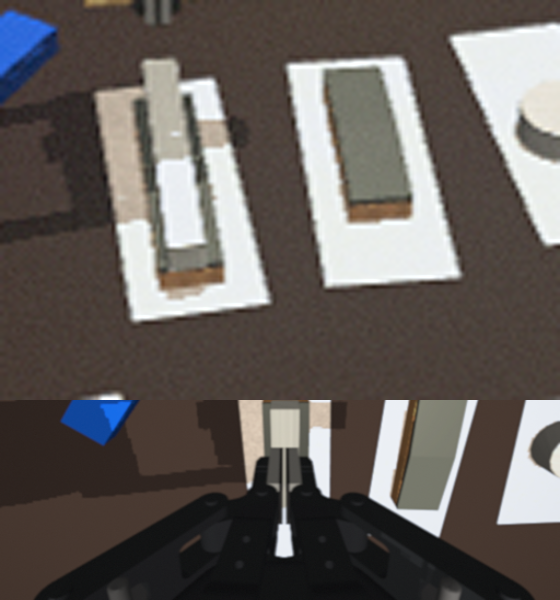

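```bash
python3 - <<'E'
from h import *
f=cam("side")
for n,u,v,z in(("blk -y end top",237.5,217.8,.018),("SE -y end bot",236.7,215.5,.02),("SE -y top",236.5,211.2,.042),("SE +y top",230,165.3,.04),("blk+y",227,175,.019),("mid -y",285,201,.018),("mid +y",278.5,167,.018)): print(n,ray(f,u,v,z).round(4))
E
```

```text
blk -y end top [0.4403 0.0081 0.018 ]
SE -y end bot [0.4392 0.0131 0.02  ]
SE -y top [0.4384 0.0051 0.042 ]
SE +y top [0.4391 0.1578 0.04  ]
blk+y [0.4302 0.148  0.019 ]
mid -y [0.551  0.0448 0.018 ]
mid +y [0.5581 0.1627 0.018 ]
```

Request:
{"fn": "carry_out", "kwargs": {
  "deltas": [
    [0,0.036,0.13,0,0,0,0],
    [0,0.036,0.267,0,0,0,0],
    [0,0.036,0.267,0,0,0,0],
    [0,0.036,0.267,0,0,0,0]
  ]
}}

```text
time_s: 8.45
tool_pos: [0.4367, 0.1362, 0.0666]
orientation: [3.141, -0.004, -0.003]
wrist_force: [0.5, 0.0, 0.0]
gripper_width: -0.0
```

Request:
{"fn": "carry_out", "kwargs": {
  "deltas": [
    [0,0,0.02,0,0,0,0],
    [0,0,0.02,0,0,0,0]
  ]
}}

```text
time_s: 8.65
tool_pos: [0.4379, 0.1369, 0.0647]
orientation: [-3.142, 0.003, -0.002]
wrist_force: [-0.5, 1.3, -0.0]
gripper_width: -0.0
```

Request:
{"fn": "carry_out", "kwargs": {
  "deltas": [
    [0,0,0.013,0,0,0,0],
    [0,0,0.013,0,0,0,0]
  ]
}}

```text
time_s: 8.85
tool_pos: [0.4375, 0.1371, 0.0624]
orientation: [-3.142, 0.002, -0.001]
wrist_force: [-0.0, -0.4, 0.1]
gripper_width: 0.0
```

Request:
{"fn": "carry_out", "kwargs": {
  "deltas": [
    [0,0,0.013,0,0,0,0],
    [0,0,0.013,0,0,0,0]
  ]
}}

```text
time_s: 9.05
tool_pos: [0.4372, 0.1371, 0.0601]
orientation: [3.142, -0.002, -0.0]
wrist_force: [-0.1, -0.3, -0.8]
gripper_width: 0.0
```

Request:
{"fn": "carry_out", "kwargs": {
  "deltas": [
    [0,0,0.01,0,0,0,0],
    [0,0,0.01,0,0,0,0]
  ]
}}

```text
time_s: 9.25
tool_pos: [0.4374, 0.137, 0.0586]
orientation: [-3.142, 0.002, -0.0]
wrist_force: [0.6, 0.3, 0.7]
gripper_width: -0.001
```

Request:
{"fn": "carry_out", "kwargs": {
  "deltas": [
    [0,0,0.01,0,0,0,0],
    [0,0,0.01,0,0,0,0]
  ]
}}

```text
time_s: 9.45
tool_pos: [0.4376, 0.1371, 0.0583]
orientation: [3.141, -0.002, -0.001]
wrist_force: [-3.7, -1.0, 10.1]
gripper_width: 0.001
```

Request:
{"fn": "carry_out", "kwargs": {
  "deltas": [
    [0,0,0.007,0,0,0,0],
    [0,0,0.007,0,0,0,0]
  ]
}}

```text
time_s: 9.65
tool_pos: [0.4377, 0.1371, 0.0582]
orientation: [3.141, -0.002, -0.001]
wrist_force: [-6.9, -0.9, 17.7]
gripper_width: 0.001
```

```bash
python3 - <<'E'
from h import *
cam("side","s5.png")
E
```

Request:
{"fn": "carry_out", "kwargs": {
  "deltas": [
    [0,0,-0.1,0,0,0,0],
    [0,0.4,-0.15,0,0,0,0],
    [0,0.787,-0.15,0,0,0,0],
    [0,0.787,-0.15,0,0,0,0],
    [0,0.787,-0.15,0,0,0,0]
  ]
}}

```text
time_s: 10.2
tool_pos: [0.4376, 0.0168, 0.079]
orientation: [3.141, -0.009, 0.001]
wrist_force: [-0.9, 0.7, 0.0]
gripper_width: 0.0
```

Request:
{"fn": "carry_out", "kwargs": {
  "deltas": [
    [0,0,0.05,0,0,0,0],
    [0,0,0.05,0,0,0,0],
    [0,0,0.05,0,0,0,0]
  ]
}}

```text
time_s: 10.5
tool_pos: [0.4365, 0.0201, 0.0705]
orientation: [-3.141, -0.0, 0.003]
wrist_force: [0.1, 0.4, 1.1]
gripper_width: -0.001
```

Request:
{"fn": "carry_out", "kwargs": {
  "deltas": [
    [0,0,0.02,0,0,0,0],
    [0,0,0.02,0,0,0,0]
  ]
}}

```text
time_s: 10.7
tool_pos: [0.4368, 0.0196, 0.0677]
orientation: [-3.141, 0.0, 0.001]
wrist_force: [-0.1, 0.1, 0.1]
gripper_width: -0.002
```

Request:
{"fn": "carry_out", "kwargs": {
  "deltas": [
    [0,0,0.02,0,0,0,0],
    [0,0,0.02,0,0,0,0]
  ]
}}

```text
time_s: 10.9
tool_pos: [0.4369, 0.0192, 0.0648]
orientation: [-3.141, 0.002, 0.001]
wrist_force: [0.3, 0.5, -0.2]
gripper_width: -0.001
```

Request:
{"fn": "carry_out", "kwargs": {
  "deltas": [
    [0,0,0.02,0,0,0,0],
    [0,0,0.02,0,0,0,0]
  ]
}}

```text
time_s: 11.1
tool_pos: [0.4369, 0.019, 0.0618]
orientation: [-3.142, 0.002, 0.001]
wrist_force: [-0.0, -0.2, 0.2]
gripper_width: -0.001
```

Request:
{"fn": "carry_out", "kwargs": {
  "deltas": [
    [0,0,0.014,0,0,0,0],
    [0,0,0.014,0,0,0,0]
  ]
}}

```text
time_s: 11.3
tool_pos: [0.437, 0.0189, 0.0599]
orientation: [-3.142, 0.003, 0.001]
wrist_force: [-0.6, 0.9, -0.8]
gripper_width: 0.004
```

Request:
{"fn": "carry_out", "kwargs": {
  "deltas": [
    [0,0,0.01,0,0,0,0],
    [0,0,0.01,0,0,0,0]
  ]
}}

```text
time_s: 11.5
tool_pos: [0.4371, 0.019, 0.0584]
orientation: [-3.142, 0.002, 0.0]
wrist_force: [0.1, -0.2, 0.3]
gripper_width: 0.001
```

Request:
{"fn": "carry_out", "kwargs": {
  "deltas": [
    [0,0,0.01,0,0,0,0],
    [0,0,0.01,0,0,0,0]
  ]
}}

```text
time_s: 11.7
tool_pos: [0.4374, 0.0189, 0.0576]
orientation: [3.142, -0.002, 0.0]
wrist_force: [-1.4, 0.3, 5.1]
gripper_width: -0.004
```

```bash
python3 - <<'E'
from h import *
st(); cam("side","s6.png")
o=[]
for i in(4,5,6):
    a=cv2.imread(f"pics/s{i}.png")[155:228,215:255]; o.append(cv2.resize(a,(266,560),interpolation=cv2.INTER_CUBIC))
cv2.imwrite("pics/c6.png",np.hstack(o))
E
```

```text
t 11.7 p [0.4374 0.0189 0.0576] x [ 1.    -0.001  0.   ] z [ 0. -0. -1.] F [-1.4  0.3  5.1] g -0.004
```

View pics/c6.png

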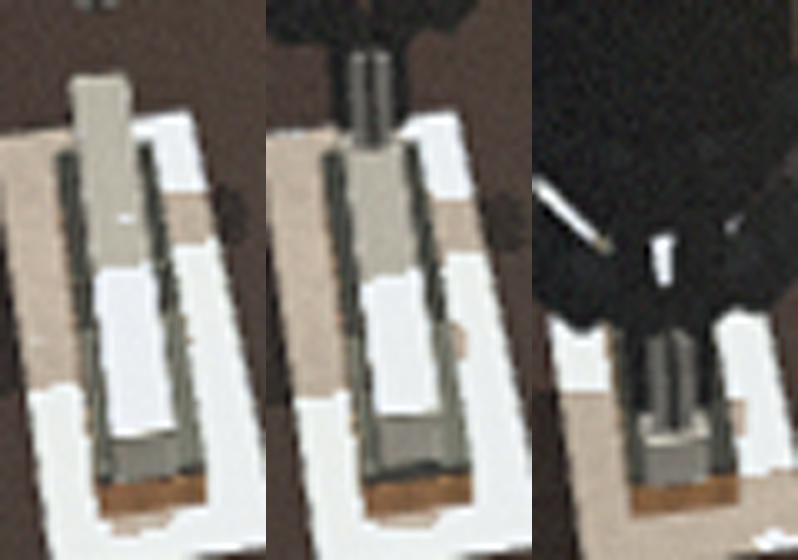

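It rocks. Pressing the left end lifts the near (right) end by about 2.6 px with a visible gap, and pressing the right end brings it back down. So the long block is crowned. Next I'll regrip the straightedge and take it to the mid block.

Request:
{"fn": "carry_out", "kwargs": {
  "deltas": [
    [0,0,-0.15,0,0,0,0],
    [0,-0.2,-0.3,0,0,0,0.55],
    [0,-0.427,-0.3,0,0,0,0.55],
    [0,-0.427,-0.3,0,0,0,0.55],
    [0,-0.427,-0.3,0,0,0,0.55]
  ]
}}

```text
time_s: 12.25
tool_pos: [0.437, 0.0834, 0.102]
orientation: [3.141, 0.001, -0.0]
wrist_force: [0.1, -0.0, -0.8]
gripper_width: 0.551
```

Request:
{"fn": "carry_out", "kwargs": {
  "deltas": [
    [0.01,0,0.2,0,0,0,0.55],
    [0.01,0,0.38,0,0,0,0.55],
    [0.01,0,0.38,0,0,0,0.55]
  ]
}}

```text
time_s: 12.55
tool_pos: [0.4348, 0.082, 0.0416]
orientation: [3.141, -0.004, -0.015]
wrist_force: [-0.3, -0.1, 0.1]
gripper_width: 0.55
```

Request:
{"fn": "carry_out", "kwargs": {
  "deltas": [
    [0,0,0,0,0,0,0.2],
    [0,0,0,0,0,0,0],
    [0,0,0,0,0,0,0],
    [0,0,0,0,0,0,0]
  ]
}}

```text
time_s: 12.95
tool_pos: [0.4399, 0.0828, 0.0462]
orientation: [3.141, -0.002, 0.004]
wrist_force: [-0.5, -0.6, 1.3]
gripper_width: 0.215
```

Request:
{"fn": "carry_out", "kwargs": {
  "deltas": [
    [0,0,-0.1,0,0,0,0],
    [0,0,-0.4,0,0,0,0],
    [0,0,-0.4,0,0,0,0]
  ]
}}

```text
time_s: 13.25
tool_pos: [0.4436, 0.0831, 0.1106]
orientation: [3.142, -0.002, 0.019]
wrist_force: [1.5, 0.1, -1.1]
gripper_width: 0.211
```

```bash
python3 - <<'E'
from blk import *
st(); cam("wrist","w7.png"); cam("side","s7.png"); plan((.551,.105,.10),0,0)
t=cam("top"); ti=t["pixels"].astype(int)
s=ti[145:173,208:286]; rect(t,(s.max(2)<195)&(s[...,2]-s[...,0]<-1),(208,145),.02,"mid",100)
a=cv2.imread("pics/s7.png")[130:260,190:330]; b=cv2.imread("pics/w7.png")
cv2.imwrite("pics/c7.png",np.hstack([cv2.resize(a,(400,370),interpolation=cv2.INTER_CUBIC),cv2.resize(b[:, 56:456],(385,370))]))
E
```

```text
t 13.25 p [0.4436 0.0831 0.1106] x [ 1.    -0.001  0.012] z [ 0.012 -0.    -1.   ] F [ 1.5  0.1 -1.1] g 0.211
(3, [0.74, -0.147, 0.047, 0.0, -0.008, -0.003, 0.0])
mid c 549.0 108.4 size 111.2 34.0 long deg 89.6
```

View pics/c7.png

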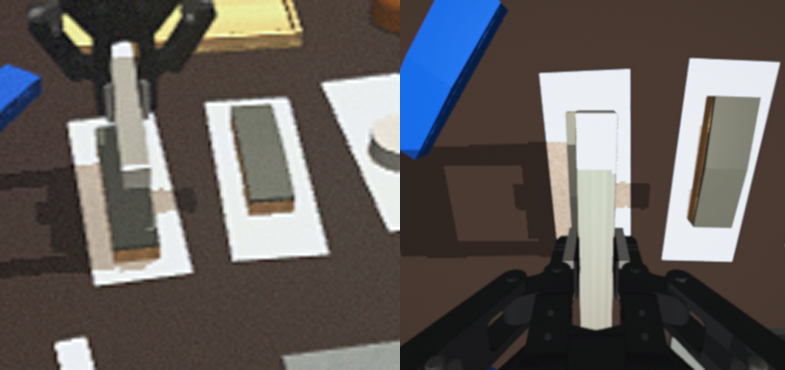

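Still held after lifting, and the long block stayed put. Moving to the mid block.

Request:
{"fn": "carry_out", "kwargs": {
  "deltas": [
    [0.4,-0.08,0,0,0,0,0],
    [0.735,-0.153,0,0,0,0,0],
    [0.735,-0.153,0,0,0,0,0],
    [0.735,-0.153,0,0,0,0,0]
  ]
}}

```text
time_s: 13.8
tool_pos: [0.5499, 0.106, 0.1034]
orientation: [3.142, -0.002, -0.003]
wrist_force: [0.9, 0.4, -1.1]
gripper_width: 0.218
```

Request:
{"fn": "carry_out", "kwargs": {
  "deltas": [
    [0,0,0.15,0,0,0,0],
    [0,0,0.34,0,0,0,0],
    [0,0,0.34,0,0,0,0],
    [0,0,0.34,0,0,0,0]
  ]
}}

```text
time_s: 14.2
tool_pos: [0.5466, 0.1056, 0.0527]
orientation: [3.141, -0.002, -0.008]
wrist_force: [0.1, -0.3, -0.3]
gripper_width: 0.216
```

Request:
{"fn": "carry_out", "kwargs": {
  "deltas": [
    [0,0,0.014,0,0,0,0],
    [0,0,0.014,0,0,0,0]
  ]
}}

```text
time_s: 14.4
tool_pos: [0.5498, 0.1058, 0.0532]
orientation: [-3.142, 0.002, -0.003]
wrist_force: [-0.2, 0.4, -1.3]
gripper_width: 0.215
```

Request:
{"fn": "carry_out", "kwargs": {
  "deltas": [
    [0,0,0.014,0,0,0,0],
    [0,0,0.014,0,0,0,0]
  ]
}}

```text
time_s: 14.6
tool_pos: [0.5494, 0.1058, 0.0504]
orientation: [-3.142, 0.002, -0.002]
wrist_force: [0.5, 0.0, -0.8]
gripper_width: 0.216
```

Request:
{"fn": "carry_out", "kwargs": {
  "deltas": [
    [0,0,0.012,0,0,0,0],
    [0,0,0.012,0,0,0,0]
  ]
}}

```text
time_s: 14.8
tool_pos: [0.5489, 0.1058, 0.048]
orientation: [3.142, -0.002, -0.0]
wrist_force: [0.2, -0.5, -0.9]
gripper_width: 0.215
```

Request:
{"fn": "carry_out", "kwargs": {
  "deltas": [
    [0,0,0.01,0,0,0,0],
    [0,0,0.01,0,0,0,0]
  ]
}}

```text
time_s: 15.0
tool_pos: [0.5489, 0.1058, 0.0463]
orientation: [3.142, -0.002, -0.001]
wrist_force: [0.5, -0.0, -1.0]
gripper_width: 0.215
```

Request:
{"fn": "carry_out", "kwargs": {
  "deltas": [
    [0,0,0.007,0,0,0,0],
    [0,0,0.007,0,0,0,0]
  ]
}}

```text
time_s: 15.2
tool_pos: [0.549, 0.1058, 0.0462]
orientation: [3.141, -0.002, -0.001]
wrist_force: [-1.9, -1.4, 5.4]
gripper_width: 0.215
```

Request:
{"fn": "carry_out", "kwargs": {
  "deltas": [
    [0,0,-0.005,0,0,0,0.3],
    [0,0,-0.005,0,0,0,0.5],
    [0,0,-0.005,0,0,0,0.5],
    [0,0,-0.005,0,0,0,0.5]
  ]
}}

```text
time_s: 15.6
tool_pos: [0.5492, 0.1058, 0.0462]
orientation: [-3.142, 0.002, -0.0]
wrist_force: [-0.6, 0.6, -0.4]
gripper_width: 0.5
```

Request:
{"fn": "carry_out", "kwargs": {
  "deltas": [
    [0,0,-0.15,0,0,0,0.5],
    [0,0,-0.35,0,0,0,0.5],
    [0,-0.295,-0.35,0,0,0,0],
    [0,-0.295,-0.35,0,0,0,0],
    [0,-0.295,-0.35,0,0,0,0]
  ]
}}

```text
time_s: 16.1
tool_pos: [0.5488, 0.1507, 0.0987]
orientation: [3.141, 0.001, -0.0]
wrist_force: [-0.3, 0.4, -0.4]
gripper_width: 0.004
```

```bash
python3 - <<'E'
from h import *
st(); cam("side","s8.png")
E
```

```text
t 16.1 p [0.5488 0.1507 0.0987] x [ 1.     0.001 -0.   ] z [-0. -0. -1.] F [-0.3  0.4 -0.4] g 0.004
```

Request:
{"fn": "carry_out", "kwargs": {
  "deltas": [
    [0,0,0.12,0,0,0,0],
    [0,0,0.23,0,0,0,0],
    [0,0,0.23,0,0,0,0],
    [0,0,0.23,0,0,0,0]
  ]
}}

```text
time_s: 16.55
tool_pos: [0.5485, 0.1492, 0.0636]
orientation: [3.141, -0.004, -0.003]
wrist_force: [0.7, 0.6, 0.6]
gripper_width: -0.001
```

Request:
{"fn": "carry_out", "kwargs": {
  "deltas": [
    [0,0,0.014,0,0,0,0],
    [0,0,0.014,0,0,0,0]
  ]
}}

```text
time_s: 16.75
tool_pos: [0.5497, 0.1498, 0.0628]
orientation: [-3.141, 0.003, -0.002]
wrist_force: [-0.3, 0.1, 0.0]
gripper_width: -0.002
```

Request:
{"fn": "carry_out", "kwargs": {
  "deltas": [
    [0,0,0.014,0,0,0,0],
    [0,0,0.014,0,0,0,0]
  ]
}}

```text
time_s: 16.95
tool_pos: [0.5492, 0.15, 0.0603]
orientation: [-3.142, 0.002, -0.0]
wrist_force: [-0.1, -0.1, -0.7]
gripper_width: -0.002
```

Request:
{"fn": "carry_out", "kwargs": {
  "deltas": [
    [0,0,0.01,0,0,0,0],
    [0,0,0.01,0,0,0,0]
  ]
}}

```text
time_s: 17.15
tool_pos: [0.5494, 0.1501, 0.0588]
orientation: [-3.142, 0.002, -0.001]
wrist_force: [0.3, 0.0, 0.7]
gripper_width: -0.001
```

Request:
{"fn": "carry_out", "kwargs": {
  "deltas": [
    [0,0,0.01,0,0,0,0],
    [0,0,0.01,0,0,0,0]
  ]
}}

```text
time_s: 17.35
tool_pos: [0.5496, 0.1501, 0.0586]
orientation: [3.141, -0.002, 0.001]
wrist_force: [-3.4, -0.0, 8.7]
gripper_width: 0.0
```

Request:
{"fn": "carry_out", "kwargs": {
  "deltas": [
    [0,0,0.007,0,0,0,0],
    [0,0,0.007,0,0,0,0]
  ]
}}

```text
time_s: 17.55
tool_pos: [0.5496, 0.1501, 0.0585]
orientation: [3.141, -0.002, 0.001]
wrist_force: [-5.7, -0.6, 14.1]
gripper_width: 0.001
```

```bash
python3 - <<'E'
from h import *
st(); cam("side","s9.png")
E
```

```text
t 17.55 p [0.5496 0.1501 0.0585] x [ 1.    -0.001  0.   ] z [ 0. -0. -1.] F [-5.7 -0.6 14.1] g 0.001
```

Now the right end, at y about 0.06.

Request:
{"fn": "carry_out", "kwargs": {
  "deltas": [
    [0,0,-0.1,0,0,0,0],
    [0,0.3,-0.13,0,0,0,0],
    [0,0.6,-0.13,0,0,0,0],
    [0,0.6,-0.13,0,0,0,0],
    [0,0.6,-0.13,0,0,0,0]
  ]
}}

```text
time_s: 18.1
tool_pos: [0.5492, 0.0592, 0.0759]
orientation: [-3.141, 0.006, -0.001]
wrist_force: [-0.2, 0.7, 0.0]
gripper_width: 0.003
```

Request:
{"fn": "carry_out", "kwargs": {
  "deltas": [
    [0,0,0.05,0,0,0,0],
    [0,0,0.08,0,0,0,0],
    [0,0,0.08,0,0,0,0]
  ]
}}

```text
time_s: 18.4
tool_pos: [0.5477, 0.0611, 0.0621]
orientation: [-3.141, -0.0, 0.005]
wrist_force: [0.5, 0.5, -0.2]
gripper_width: -0.001
```

Request:
{"fn": "carry_out", "kwargs": {
  "deltas": [
    [0,0,0.02,0,0,0,0],
    [0,0,0.02,0,0,0,0]
  ]
}}

```text
time_s: 18.6
tool_pos: [0.5486, 0.0606, 0.06]
orientation: [-3.142, 0.001, 0.001]
wrist_force: [0.0, 0.8, 0.7]
gripper_width: 0.003
```

Request:
{"fn": "carry_out", "kwargs": {
  "deltas": [
    [0,0,0.014,0,0,0,0],
    [0,0,0.014,0,0,0,0]
  ]
}}

```text
time_s: 18.8
tool_pos: [0.5491, 0.0602, 0.0584]
orientation: [-3.142, 0.002, -0.0]
wrist_force: [0.1, -0.2, -0.2]
gripper_width: -0.002
```

Request:
{"fn": "carry_out", "kwargs": {
  "deltas": [
    [0,0,0.012,0,0,0,0],
    [0,0,0.012,0,0,0,0]
  ]
}}

```text
time_s: 19.0
tool_pos: [0.5494, 0.0601, 0.058]
orientation: [-3.142, 0.002, -0.0]
wrist_force: [-2.0, -0.1, 7.8]
gripper_width: -0.001
```

Request:
{"fn": "carry_out", "kwargs": {
  "deltas": [
    [0,0,0.01,0,0,0,0],
    [0,0,0.01,0,0,0,0]
  ]
}}

```text
time_s: 19.2
tool_pos: [0.5496, 0.06, 0.0579]
orientation: [3.142, -0.002, 0.001]
wrist_force: [-6.7, 0.6, 16.1]
gripper_width: -0.001
```

```bash
python3 - <<'E'
from h import *
cam("side","s10.png")
o=[]
for i in(8,9,10):
    a=cv2.imread(f"pics/s{i}.png")[145:218,262:302]; o.append(cv2.resize(a,(266,560),interpolation=cv2.INTER_CUBIC))
cv2.imwrite("pics/c10.png",np.hstack(o))
E
```

```text
(no output)
```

View pics/c10.png

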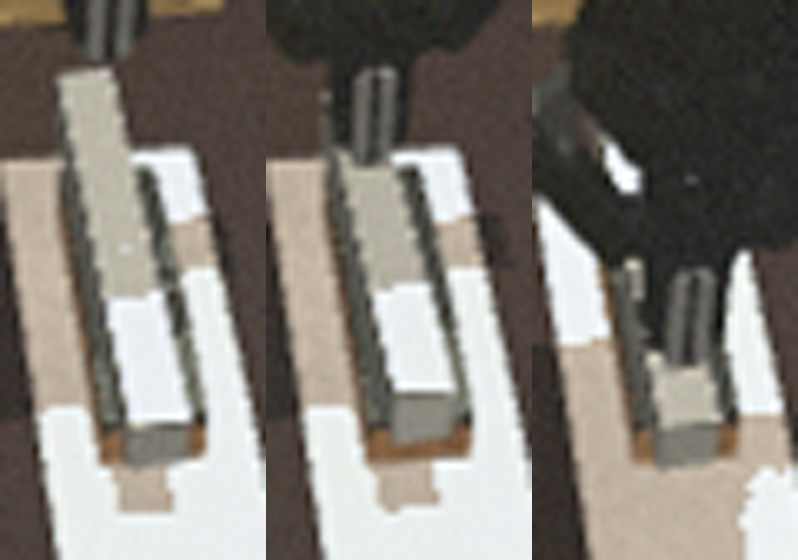

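It rocks here too: the near end goes up when the left is pressed (y 425→390) and back down when the right is pressed. Both blocks are crowned, so both belong in the tray. First I'll put the straightedge on the bare table near (0.475,-0.165).

Request:
{"fn": "carry_out", "kwargs": {
  "deltas": [
    [0,0,-0.15,0,0,0,0],
    [0,-0.2,-0.3,0,0,0,0.55],
    [0,-0.307,-0.3,0,0,0,0.55],
    [0,-0.307,-0.3,0,0,0,0.55],
    [0,-0.307,-0.3,0,0,0,0.55]
  ]
}}

```text
time_s: 19.75
tool_pos: [0.548, 0.1061, 0.0989]
orientation: [3.141, -0.0, -0.003]
wrist_force: [0.4, -0.4, -0.3]
gripper_width: 0.548
```

Request:
{"fn": "carry_out", "kwargs": {
  "deltas": [
    [0,0,0.2,0,0,0,0.55],
    [0,0,0.375,0,0,0,0.55],
    [0,0,0.375,0,0,0,0.55]
  ]
}}

```text
time_s: 20.05
tool_pos: [0.5463, 0.105, 0.0401]
orientation: [3.141, -0.004, -0.011]
wrist_force: [-1.2, -0.6, 0.2]
gripper_width: 0.554
```

Request:
{"fn": "carry_out", "kwargs": {
  "deltas": [
    [0,0,0,0,0,0,0.2],
    [0,0,0,0,0,0,0],
    [0,0,0,0,0,0,0],
    [0,0,0,0,0,0,0]
  ]
}}

```text
time_s: 20.45
tool_pos: [0.5494, 0.106, 0.0445]
orientation: [3.142, -0.002, 0.001]
wrist_force: [-0.1, -0.2, -0.3]
gripper_width: 0.214
```

Request:
{"fn": "carry_out", "kwargs": {
  "deltas": [
    [0,0,-0.1,0,0,0,0],
    [0,0,-0.4,0,0,0,0],
    [0,0,-0.4,0,0,0,0]
  ]
}}

```text
time_s: 20.75
tool_pos: [0.5543, 0.1065, 0.1111]
orientation: [-3.141, 0.002, -0.021]
wrist_force: [2.0, 0.6, -0.1]
gripper_width: 0.216
```

Request:
{"fn": "carry_out", "kwargs": {
  "deltas": [
    [-0.25,0.9,0,0,0,0,0],
    [-0.25,0.9,0,0,0,0,0],
    [-0.25,0.9,0,0,0,0,0],
    [-0.25,0.9,0,0,0,0,0]
  ]
}}

```text
time_s: 21.15
tool_pos: [0.5104, -0.0328, 0.1046]
orientation: [3.14, -0.01, 0.0]
wrist_force: [0.2, 0.2, -2.1]
gripper_width: 0.216
```

Request:
{"fn": "carry_out", "kwargs": {
  "deltas": [
    [-0.25,0.9,0,0,0,0,0],
    [-0.25,0.9,0,0,0,0,0],
    [-0.25,0.9,0,0,0,0,0],
    [-0.25,0.9,0,0,0,0,0]
  ]
}}

```text
time_s: 21.55
tool_pos: [0.4735, -0.1678, 0.1049]
orientation: [3.139, -0.011, 0.003]
wrist_force: [0.1, 0.5, -0.9]
gripper_width: 0.216
```

```bash
python3 - <<'E'
from h import *
st(); cam("wrist","w11.png"); cam("side","s11.png")
cv2.imwrite("pics/c11.png",np.hstack([cv2.resize(cv2.imread("pics/%s.png"%n),(400,300)) for n in("w11","s11")]))
E
```

```text
t 21.55 p [ 0.4735 -0.1678  0.1049] x [ 1.    -0.007  0.002] z [ 0.002 -0.003 -1.   ] F [ 0.1  0.5 -0.9] g 0.216
```

View pics/c11.png

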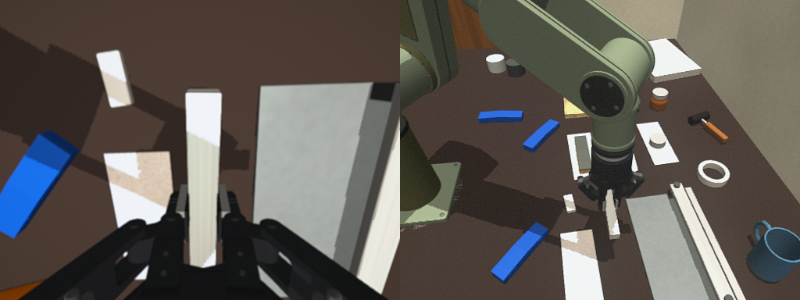

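The straightedge is level over bare table, with the paper at left and the bed at right. Setting it down.

Request:
{"fn": "carry_out", "kwargs": {
  "deltas": [
    [0,0,0.2,0,0,0,0],
    [0,0,0.49,0,0,0,0],
    [0,0,0.49,0,0,0,0],
    [0,0,0.49,0,0,0,0]
  ]
}}

```text
time_s: 22.05
tool_pos: [0.4734, -0.162, 0.0302]
orientation: [-3.14, -0.0, 0.003]
wrist_force: [0.5, -0.1, -0.5]
gripper_width: 0.218
```

Request:
{"fn": "carry_out", "kwargs": {
  "deltas": [
    [0,0,0.015,0,0,0,0],
    [0,0,0.015,0,0,0,0],
    [0,0,0.015,0,0,0,0]
  ]
}}

```text
time_s: 22.35
tool_pos: [0.4746, -0.164, 0.0296]
orientation: [3.14, -0.002, 0.003]
wrist_force: [-0.8, -0.0, -1.3]
gripper_width: 0.215
```

Request:
{"fn": "carry_out", "kwargs": {
  "deltas": [
    [0,0,0.015,0,0,0,0],
    [0,0,0.015,0,0,0,0],
    [0,0,0.015,0,0,0,0]
  ]
}}

```text
time_s: 22.65
tool_pos: [0.4736, -0.1638, 0.026]
orientation: [-3.142, 0.003, 0.0]
wrist_force: [-0.4, 0.6, -1.2]
gripper_width: 0.216
```

Request:
{"fn": "carry_out", "kwargs": {
  "deltas": [
    [0,0,0.012,0,0,0,0],
    [0,0,0.012,0,0,0,0]
  ]
}}

```text
time_s: 22.85
tool_pos: [0.4739, -0.1639, 0.0244]
orientation: [3.141, -0.002, 0.0]
wrist_force: [-1.6, 1.3, 3.0]
gripper_width: 0.217
```

Request:
{"fn": "carry_out", "kwargs": {
  "deltas": [
    [0,0,0,0,0,0,0.3],
    [0,0,0,0,0,0,0.5],
    [0,0,0,0,0,0,0.5],
    [0,0,0,0,0,0,0.5]
  ]
}}

```text
time_s: 23.25
tool_pos: [0.4736, -0.1638, 0.024]
orientation: [-3.142, 0.002, 0.0]
wrist_force: [-0.4, 0.0, 0.4]
gripper_width: 0.498
```

Request:
{"fn": "carry_out", "kwargs": {
  "deltas": [
    [0,0,-0.15,0,0,0,0.5],
    [0,0,-0.5,0,0,0,0.5],
    [0,0,-0.75,0,0,0,1],
    [0,0,-0.75,0,0,0,1]
  ]
}}

```text
time_s: 23.65
tool_pos: [0.4783, -0.1662, 0.1431]
orientation: [3.135, -0.002, 0.019]
wrist_force: [1.1, -1.1, 0.0]
gripper_width: 0.823
```

```bash
python3 - <<'E'
from blk import *
st()
t=cam("top"); ti=t["pixels"].astype(int)
for y0,y1,n in((145,173,"mid"),(192,220,"long")):
    s=ti[y0:y1,208:286]; rect(t,(s.max(2)<195)&(s[...,2]-s[...,0]<-1),(208,y0),.02,n,100)
plan((.437,.081,.10),0,1)
E
```

```text
t 23.65 p [ 0.4783 -0.1662  0.1431] x [ 1.    -0.001  0.012] z [ 0.012 -0.007 -1.   ] F [ 1.1 -1.1  0. ] g 0.823
mid c 549.0 107.2 size 108.9 34.0 long deg 89.6
long c 436.7 84.5 size 134.4 31.2 long deg 89.8
(3, [-0.133, -0.821, 0.13, 0.004, -0.007, -0.001, 1.0])
(3, [-0.132, -0.821, 0.132, 0.004, -0.007, -0.001, 1.0])
```

Request:
{"fn": "carry_out", "kwargs": {
  "deltas": [
    [-0.123,-0.82,0.12,0,0,0,1],
    [-0.123,-0.82,0.12,0,0,0,1],
    [-0.123,-0.82,0.12,0,0,0,1],
    [-0.123,-0.82,0.12,0,0,0,1]
  ]
}}

```text
time_s: 24.1
tool_pos: [0.452, -0.0373, 0.1157]
orientation: [-3.139, -0.004, 0.01]
wrist_force: [-0.4, 0.5, -0.5]
gripper_width: 1.002
```

Request:
{"fn": "carry_out", "kwargs": {
  "deltas": [
    [-0.123,-0.82,0.12,0,0,0,1],
    [-0.123,-0.82,0.12,0,0,0,1],
    [-0.123,-0.82,0.12,0,0,0,1],
    [-0.123,-0.82,0.12,0,0,0,1]
  ]
}}

```text
time_s: 24.5
tool_pos: [0.4352, 0.084, 0.0988]
orientation: [-3.141, -0.004, 0.006]
wrist_force: [-0.3, -1.1, -0.8]
gripper_width: 0.999
```

```bash
python3 - <<'E'
from h import *
st(); cam("wrist","w12.png"); cam("side","s12.png")
cv2.imwrite("pics/c12.png",np.hstack([cv2.resize(cv2.imread("pics/%s.png"%n),(400,300)) for n in("w12","s12")]))
E
```

```text
t 24.5 p [0.4352 0.084  0.0988] x [ 1.     0.002 -0.004] z [-0.004  0.    -1.   ] F [-0.3 -1.1 -0.8] g 0.999
```

View pics/c12.png

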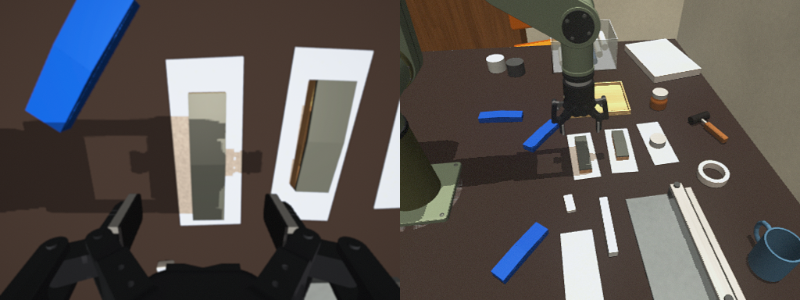

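The straightedge lies flat on the table, and the long block sits between the open fingers. Grasping it.

Request:
{"fn": "carry_out", "kwargs": {
  "deltas": [
    [0,0,0.25,0,0,0,1],
    [0,0,0.51,0,0,0,1],
    [0,0,0.51,0,0,0,1],
    [0,0,0.51,0,0,0,0.6],
    [0,0,0.51,0,0,0,0.3]
  ]
}}

```text
time_s: 25.1
tool_pos: [0.4392, 0.0815, 0.0259]
orientation: [3.141, -0.004, 0.006]
wrist_force: [0.8, 0.8, -0.1]
gripper_width: 0.689
```

Request:
{"fn": "carry_out", "kwargs": {
  "deltas": [
    [0,0,0,0,0,0,0],
    [0,0,0,0,0,0,0],
    [0,0,0,0,0,0,0],
    [0,0,0,0,0,0,0]
  ]
}}

```text
time_s: 25.5
tool_pos: [0.4394, 0.0821, 0.0265]
orientation: [3.141, -0.002, 0.008]
wrist_force: [0.5, -0.6, 6.4]
gripper_width: 0.4
```

Request:
{"fn": "carry_out", "kwargs": {
  "deltas": [
    [0,0,-0.1,0,0,0,0],
    [0,0,-0.5,0,0,0,0],
    [0,0,-0.5,0,0,0,0]
  ]
}}

```text
time_s: 25.8
tool_pos: [0.4414, 0.0823, 0.1046]
orientation: [3.141, -0.002, 0.018]
wrist_force: [0.3, -0.2, -0.9]
gripper_width: 0.401
```

```bash
python3 - <<'E'
from h import *
st(); plan((.462,.362,.10),-1.3,0)
E
```

```text
t 25.8 p [0.4414 0.0823 0.1046] x [ 1.    -0.001  0.011] z [ 0.011 -0.    -1.   ] F [ 0.3 -0.2 -0.9] g 0.401
(3, [0.067, -0.932, 0.016, -0.0, -0.011, 0.022, 0.0])
(3, [0.057, -0.933, 0.016, -0.0, -0.011, 0.022, 0.0])
```

Request:
{"fn": "carry_out", "kwargs": {
  "deltas": [
    [0.08,-0.93,0,0,0,0.022,0],
    [0.08,-0.93,0,0,0,0.022,0],
    [0.08,-0.93,0,0,0,0.022,0],
    [0.08,-0.93,0,0,0,0.022,0]
  ]
}}

```text
time_s: 26.2
tool_pos: [0.4502, 0.226, 0.1004]
orientation: [-3.139, 0.011, -0.006]
wrist_force: [1.2, -0.4, 0.0]
gripper_width: 0.404
```

Request:
{"fn": "carry_out", "kwargs": {
  "deltas": [
    [0.065,-0.93,0,0,0,0.022,0],
    [0.065,-0.93,0,0,0,0.022,0],
    [0.065,-0.93,0,0,0,0.022,0],
    [0.065,-0.93,0,0,0,0.022,0],
    [0.065,-0.93,0,0,0,0.022,0]
  ]
}}

```text
time_s: 26.7
tool_pos: [0.4606, 0.361, 0.0991]
orientation: [3.141, -0.034, 0.0]
wrist_force: [1.0, -0.5, -0.7]
gripper_width: 0.403
```

```bash
python3 - <<'E'
from h import *
st(); cam("wrist","w13.png"); cam("side","s13.png")
cv2.imwrite("pics/c13.png",np.hstack([cv2.resize(cv2.imread("pics/%s.png"%n),(400,300)) for n in("w13","s13")]))
E
```

```text
t 26.7 p [0.4606 0.361  0.0991] x [ 1.    -0.022  0.   ] z [-0.    -0.001 -1.   ] F [ 1.  -0.5 -0.7] g 0.403
```

View pics/c13.png

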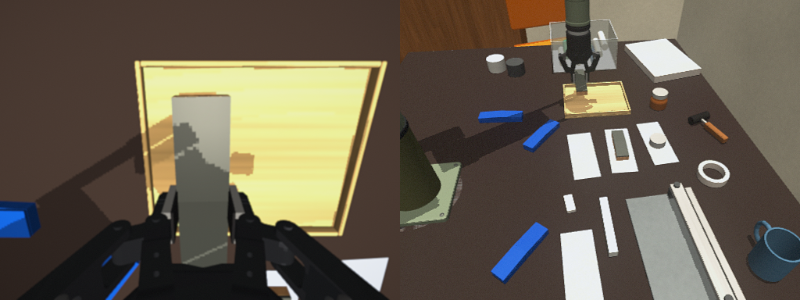

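```bash
python3 - <<'E'
from h import *
f=cam("wrist")
for n,u,v,z in(("tray -y",340*1.28,233*1.28,.018),("tray +y",260*1.28,64*1.28,.018),("tray -x",140*1.28,150*1.28,.018),("blk +y end",256,124,.094),("blk -y end",256,338,.094)): print(n,ray(f,u,v,z).round(3))
E
```

```text
tray -y [0.619 0.266 0.018]
tray +y [0.513 0.453 0.018]
tray -x [0.397 0.375 0.018]
blk +y end [0.46  0.432 0.094]
blk -y end [0.456 0.305 0.094]
```

Request:
{"fn": "carry_out", "kwargs": {
  "deltas": [
    [0,0,0.2,0,0,0,0],
    [0,0,0.38,0,0,0,0],
    [0,0,0.42,0,0,0,0],
    [0,0,0.445,0,0,0,0],
    [0,0,0.445,0,0,0,0]
  ]
}}

```text
time_s: 27.35
tool_pos: [0.4613, 0.3607, 0.0329]
orientation: [-3.141, 0.038, -0.001]
wrist_force: [0.6, 0.2, -1.4]
gripper_width: 0.403
```

Request:
{"fn": "carry_out", "kwargs": {
  "deltas": [
    [0,0,0,0,0,0,0.5],
    [0,0,0,0,0,0,0.65],
    [0,0,0,0,0,0,0.65],
    [0,0,0,0,0,0,0.65]
  ]
}}

```text
time_s: 27.75
tool_pos: [0.4613, 0.3615, 0.033]
orientation: [-3.141, 0.037, -0.002]
wrist_force: [0.3, -0.4, -0.2]
gripper_width: 0.65
```

Request:
{"fn": "carry_out", "kwargs": {
  "deltas": [
    [0,0,-0.15,0,0,0,0.65],
    [0,0,-0.45,0,0,0,0.65],
    [0,0,-0.6,0,0,0,1],
    [0,0,-0.6,0,0,0,1]
  ]
}}

```text
time_s: 28.15
tool_pos: [0.464, 0.3631, 0.1275]
orientation: [-3.136, 0.036, -0.014]
wrist_force: [0.2, 0.2, 0.3]
gripper_width: 0.959
```

```bash
python3 - <<'E'
from h import *
st(); plan((.549,.104,.10),0,1)
E
```

```text
t 28.15 p [0.464  0.3631 0.1275] x [ 1.    -0.023  0.009] z [ 0.009  0.005 -1.   ] F [0.2 0.2 0.3] g 0.959
(3, [0.303, 0.857, 0.09, -0.005, -0.009, -0.023, 1.0])
(3, [0.293, 0.86, 0.091, -0.005, -0.009, -0.023, 1.0])
```

Request:
{"fn": "carry_out", "kwargs": {
  "deltas": [
    [0.308,0.85,0.075,0,0,-0.023,1],
    [0.308,0.85,0.075,0,0,-0.023,1],
    [0.308,0.85,0.075,0,0,-0.023,1],
    [0.308,0.85,0.075,0,0,-0.023,1]
  ]
}}

```text
time_s: 28.55
tool_pos: [0.5042, 0.2284, 0.1095]
orientation: [3.139, -0.027, -0.004]
wrist_force: [0.4, -0.1, -0.4]
gripper_width: 1.0
```

Request:
{"fn": "carry_out", "kwargs": {
  "deltas": [
    [0.298,0.855,0.075,0,0,-0.023,1],
    [0.298,0.855,0.075,0,0,-0.023,1],
    [0.298,0.855,0.075,0,0,-0.023,1],
    [0.298,0.855,0.075,0,0,-0.023,1],
    [0.298,0.855,0.075,0,0,-0.023,1]
  ]
}}

```text
time_s: 29.05
tool_pos: [0.5466, 0.1038, 0.099]
orientation: [-3.141, 0.003, 0.003]
wrist_force: [-0.3, 0.8, -0.2]
gripper_width: 1.0
```

```bash
python3 - <<'E'
from h import *
st(); cam("wrist","w14.png"); cam("side","s14.png")
cv2.imwrite("pics/c14.png",np.hstack([cv2.resize(cv2.imread("pics/%s.png"%n),(400,300)) for n in("w14","s14")]))
E
```

```text
t 29.05 p [0.5466 0.1038 0.099 ] x [ 1.    -0.002 -0.002] z [-0.002  0.001 -1.   ] F [-0.3  0.8 -0.2] g 1.0
```

View pics/c14.png

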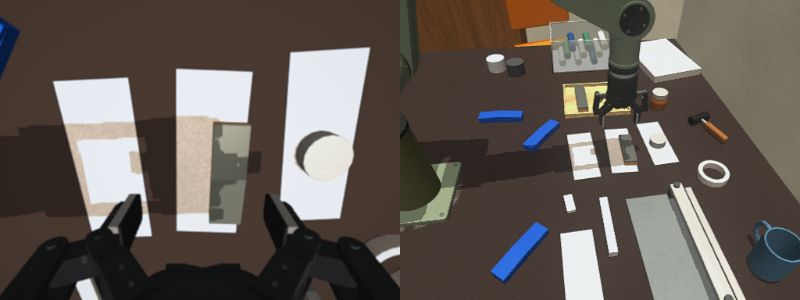

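The mid block has been knocked aside: it is now at crop (230,173), shifted toward the tin. Re-measuring it.

```bash
python3 - <<'E'
from h import *
f=cam("wrist")
P=[ray(f,u*1.28,v*1.28,.018)[:2] for u,v in((214,122),(251,126),(209,222),(243,224))]
P=np.array(P); print(P.round(4)); c=P.mean(0); d=(P[0]+P[1]-P[2]-P[3])/2
print(c,np.linalg.norm(d),np.linalg.norm(P[1]-P[0]),np.degrees(np.arctan2(d[1],d[0])))
E
```

```text
[[0.5569 0.1477]
 [0.5932 0.1437]
 [0.553  0.0313]
 [0.5924 0.0285]]
[0.57386253 0.08777262] 0.11579829652745854 0.036566924732362636 88.84795409611478
```

Request:
{"fn": "carry_out", "kwargs": {
  "deltas": [
    [0.165,0.107,0,0,0,-0.03,0.7],
    [0.165,0.107,0,0,0,-0.03,0.7],
    [0.165,0.107,0,0,0,-0.03,0.7],
    [0.165,0.107,0,0,0,-0.03,0.7]
  ]
}}

```text
time_s: 29.6
tool_pos: [0.5709, 0.0889, 0.0995]
orientation: [-3.141, -0.025, 0.002]
wrist_force: [0.1, 0.1, -0.1]
gripper_width: 0.701
```

```bash
python3 - <<'E'
from h import *
st(); f=cam("wrist","w15.png"); im=f["pixels"].astype(int)
print([list(np.round(proj(f,(.574+dx,.088+dy,.018)))) for dx,dy in((-.018,.0575),(.018,.0575),(-.018,-.05),(.018,-.05))])
for v in(170,200,): print(v,[(u,)+tuple(im[v,u]) for u in range(200,330,5)])
E
```

```text
t 29.6 p [0.5709 0.0889 0.0995] x [ 1.     0.016 -0.001] z [-0.001  0.    -1.   ] F [ 0.1  0.1 -0.1] g 0.701
[[np.float64(241.0), np.float64(137.0)], [np.float64(290.0), np.float64(138.0)], [np.float64(242.0), np.float64(262.0)], [np.float64(283.0), np.float64(262.0)]]
170 [(200, np.int64(209), np.int64(192), np.int64(174)), (205, np.int64(204), np.int64(187), np.int64(169)), (210, np.int64(199), np.int64(182), np.int64(164)), (215, np.int64(200), np.int64(183), np.int64(165)), (220, np.int64(201), np.int64(184), np.int64(166)), (225, np.int64(198), np.int64(181), np.int64(163)), (230, np.int64(198), np.int64(181), np.int64(164)), (235, np.int64(202), np.int64(184), np.int64(166)), (240, np.int64(195), np.int64(179), np.int64(161)), (245, np.int64(98), np.int64(97), np.int64(88)), (250, np.int64(97), np.int64(96), np.int64(87)), (255, np.int64(97), np.int64(97), np.int64(87)), (260, np.int64(97), np.int64(97), np.int64(88)), (265, np.int64(98), np.int64(96), np.int64(88)), (270, np.int64(96), np.int64(96), np.int64(85)), (275, np.int64(97), np.int64(96), np.int64(86)), (280, np.int64
[... 1081 characters left out ...]
np.int64(82)), (260, np.int64(92), np.int64(92), np.int64(82)), (265, np.int64(92), np.int64(92), np.int64(82)), (270, np.int64(91), np.int64(91), np.int64(81)), (275, np.int64(91), np.int64(91), np.int64(82)), (280, np.int64(91), np.int64(90), np.int64(81)), (285, np.int64(86), np.int64(85), np.int64(77)), (290, np.int64(44), np.int64(35), np.int64(30)), (295, np.int64(44), np.int64(35), np.int64(30)), (300, np.int64(45), np.int64(35), np.int64(31)), (305, np.int64(45), np.int64(36), np.int64(31)), (310, np.int64(45), np.int64(36), np.int64(31)), (315, np.int64(44), np.int64(35), np.int64(30)), (320, np.int64(44), np.int64(34), np.int64(30)), (325, np.int64(65), np.int64(51), np.int64(44))]
```

The predicted and seen edges agree. Grasping.

Request:
{"fn": "carry_out", "kwargs": {
  "deltas": [
    [0.02,0,0.25,0,0,0.06,0.7],
    [0.02,0,0.51,0,0,0.06,0.7],
    [0.02,0,0.51,0,0,0.06,0.7],
    [0.02,0,0.51,0,0,0.06,0.7],
    [0.02,0,0.51,0,0,0.06,0.4]
  ]
}}

```text
time_s: 30.15
tool_pos: [0.5765, 0.0881, 0.0255]
orientation: [-3.141, 0.024, -0.006]
wrist_force: [0.6, -0.3, 1.0]
gripper_width: 0.54
```

Request:
{"fn": "carry_out", "kwargs": {
  "deltas": [
    [0,0,0,0,0,0,0],
    [0,0,0,0,0,0,0],
    [0,0,0,0,0,0,0],
    [0,0,0,0,0,0,0]
  ]
}}

```text
time_s: 30.55
tool_pos: [0.5773, 0.0879, 0.0263]
orientation: [-3.141, 0.024, -0.008]
wrist_force: [-0.6, 0.7, 7.8]
gripper_width: 0.402
```

Request:
{"fn": "carry_out", "kwargs": {
  "deltas": [
    [0,0,-0.1,0,0,0,0],
    [0,0,-0.5,0,0,0,0],
    [0,0,-0.5,0,0,0,0]
  ]
}}

```text
time_s: 30.85
tool_pos: [0.5791, 0.0878, 0.1048]
orientation: [-3.141, 0.024, -0.017]
wrist_force: [2.1, -0.5, 1.3]
gripper_width: 0.399
```

```bash
python3 - <<'E'
from h import *
st(); plan((.557,.360,.10),-1.5,0)
E
```

```text
t 30.85 p [0.5791 0.0878 0.1048] x [ 1.    -0.015  0.011] z [ 0.011  0.    -1.   ] F [ 2.1 -0.5  1.3] g 0.399
(3, [-0.088, -0.906, 0.015, -0.0, -0.011, 0.011, 0.0])
(3, [-0.092, -0.905, 0.016, -0.0, -0.011, 0.011, 0.0])
```

Request:
{"fn": "carry_out", "kwargs": {
  "deltas": [
    [-0.075,-0.905,0,0,0,0.01,0],
    [-0.075,-0.905,0,0,0,0.01,0],
    [-0.075,-0.905,0,0,0,0.01,0],
    [-0.075,-0.905,0,0,0,0.01,0]
  ]
}}

```text
time_s: 31.25
tool_pos: [0.5651, 0.2282, 0.0994]
orientation: [-3.139, 0.024, -0.002]
wrist_force: [-0.5, 0.1, -0.9]
gripper_width: 0.405
```

Request:
{"fn": "carry_out", "kwargs": {
  "deltas": [
    [-0.075,-0.905,0,0,0,0.01,0],
    [-0.075,-0.905,0,0,0,0.01,0],
    [-0.075,-0.905,0,0,0,0.01,0],
    [-0.075,-0.905,0,0,0,0.01,0],
    [-0.075,-0.905,0,0,0,0.01,0]
  ]
}}

```text
time_s: 31.75
tool_pos: [0.5572, 0.3596, 0.0985]
orientation: [3.141, -0.038, 0.0]
wrist_force: [0.1, -0.5, -1.5]
gripper_width: 0.404
```

```bash
python3 - <<'E'
from h import *
st(); cam("wrist","w16.png")
E
```

```text
t 31.75 p [0.5572 0.3596 0.0985] x [ 1.    -0.024  0.   ] z [ 0.    -0.001 -1.   ] F [ 0.1 -0.5 -1.5] g 0.404
```

View pics/w16.png

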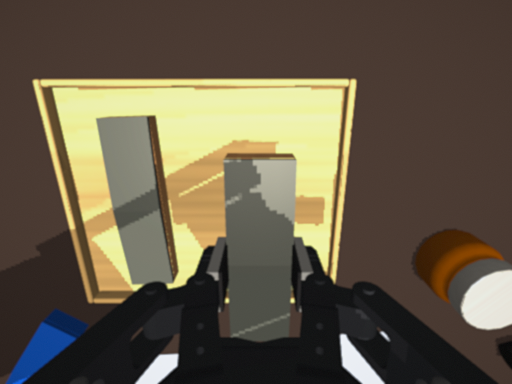

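The long block lies inside the tray at left. The mid block is held over the right half, centred, and clear of the walls and the jar. Lowering and releasing.

Request:
{"fn": "carry_out", "kwargs": {
  "deltas": [
    [0,0,0.2,0,0,0,0],
    [0,0,0.38,0,0,0,0],
    [0,0,0.42,0,0,0,0],
    [0,0,0.44,0,0,0,0],
    [0,0,0.44,0,0,0,0]
  ]
}}

```text
time_s: 32.3
tool_pos: [0.5583, 0.359, 0.0332]
orientation: [-3.141, 0.042, -0.002]
wrist_force: [0.8, -0.2, -0.4]
gripper_width: 0.401
```

Request:
{"fn": "carry_out", "kwargs": {
  "deltas": [
    [0,0,0,0,0,0,0.5],
    [0,0,0,0,0,0,0.6],
    [0,0,0,0,0,0,0.6],
    [0,0,0,0,0,0,0.6]
  ]
}}

```text
time_s: 32.7
tool_pos: [0.5576, 0.3599, 0.033]
orientation: [-3.141, 0.04, -0.002]
wrist_force: [-0.2, -0.5, -1.1]
gripper_width: 0.604
```

Request:
{"fn": "carry_out", "kwargs": {
  "deltas": [
    [0,0,-0.15,0,0,0,0.6],
    [0,0,-0.45,0,0,0,0.6],
    [0,0,-0.9,0,0,0,0.8],
    [0,0.2,-0.95,0,0,0,0.8],
    [0,0.2,-0.95,0,0,0,0.8]
  ]
}}

```text
time_s: 33.2
tool_pos: [0.5601, 0.3289, 0.1816]
orientation: [-3.138, 0.043, -0.017]
wrist_force: [1.1, 0.2, -0.0]
gripper_width: 0.802
```

Request:
{"fn": "carry_out", "kwargs": {
  "deltas": [
    [-0.6,0.6,-0.3,0,0,0,0.8],
    [-0.6,0.6,-0.3,0,0,0,0.8],
    [-0.6,0.6,-0.3,0,0,0,0.8],
    [-0.6,0.6,-0.3,0,0,0,0.8]
  ]
}}

```text
time_s: 33.6
tool_pos: [0.4616, 0.2404, 0.2199]
orientation: [3.141, -0.042, -0.003]
wrist_force: [1.1, 0.3, -0.2]
gripper_width: 0.801
```

```bash
python3 - <<'E'
from h import *
st(); cam("side","s17.png"); cam("top","t17.png")
cv2.imwrite("pics/c17.png",np.hstack([cv2.imread("pics/s17.png")[40:,60:460],cv2.imread("pics/t17.png")[40:,60:460]]))
E
```

```text
t 33.6 p [0.4616 0.2404 0.2199] x [ 1.    -0.027 -0.002] z [-0.002 -0.001 -1.   ] F [ 1.1  0.3 -0.2] g 0.801
```

View pics/c17.png

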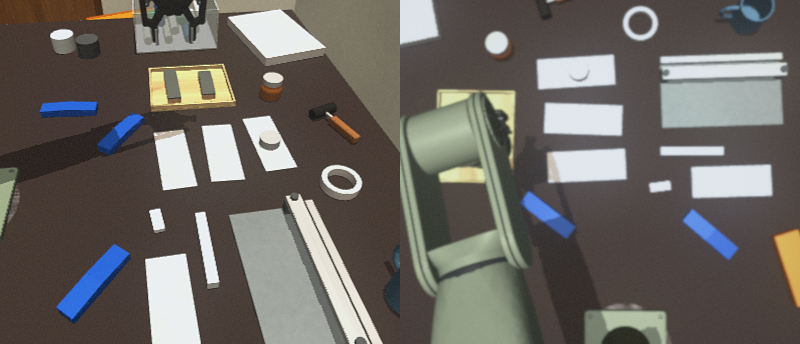

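```bash
python3 -c "
from bench import manip
print(manip.hand_in())"
```

```text
the job is handed in; nothing more can be done
None
```

The job is handed in, at about 34 s of robot time. Only two blocks were there, a long and a middle one, with the ink tin in place of a short block.

- **Checks:** I tested the long block first, then the middle one, pressing the left end and then the right. The straightedge visibly rocked on both, so both are crowned and went into the tray. Nothing went under the hold-down bar.
- **Telling them apart:** the fingertip heights alone were too close to a flat block's to decide. The side-camera pictures settled it, because the far end lifted each time the left end was pressed.
- **Disturbance:** the middle block was knocked a few centimetres after its check. I measured it again before picking it up.
- **Final pictures:** both blocks lie in the tray and the straightedge lies flat on bare table in front of the bed. The tin, tape, jar and eraser look undisturbed, and the gripper is clear of everything. In the last top view the arm hid part of the tray, so I confirmed the blocks' placement from the side view. No check failed.

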